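# Spring check of a tilt stage: each corner to its mark and back

## Task

Check both springs of the tilt stage with the fingertips: press the red pad down until its pointer stands on the yellow band of its scale, keep it there for about a second, then let go so that the plate springs back level; then do the same with the blue pad. Do not drive a pointer well past its band, do not shift the bands, and leave everything else on the table where it stands; nothing is to be picked up.

Things in the scene. Friction and masses are not known exactly. Their poses are not given: they have to be found in the camera images.
- stage_base: Fixed foot of the spring tilt stage: dark-blue cross, 12 mm thick, 420 mm along its y, 250 mm along its x; cannot be shifted. Origin at the centre of its underside, on the table; z up. On posts at x = +-98 mm it carries the tilt plate: 155 mm square aluminium, 8 mm thick, set cornerwise (corners on the x and y axes), with a fixed black cup in the middle (76 mm wide, top 98 mm above the table).
- tilt_plate (a joint): Tilt of the plate (rad) about the stage's x axis, 66 mm above the table: 0 level (its rest), positive when the red-pad corner (+y) is down, negative when the blue-pad corner (-y) is down; stops at +-0.26. Springs return it to level by themselves: 5 Nm/rad, i.e. about 0.65 N per mm of pad travel.
- pad_red (a point): Red domed pad, 30 mm wide, 10 mm high, fixed on the plate's corner 88 mm from the stage's centre towards +y. This point is the middle of the dome's top, 80 mm above the table with the plate level; z is the plate's normal. Press it straight down; it sinks about 7 to 16 mm to reach its mark.
- pointer_red (a point): Tip region of the black pointer (8 mm wide, 4 mm thick bar) that sticks out of the plate beyond the red pad: a point on its centre line, 5 mm short of its end, 165 mm from the stage's centre (+y), 66 mm above the table when level. It drops 1.87 times as far as the pad.
- mark_red (a point): Middle height of the yellow band (10 mm high, 60 mm wide) on the upright white scale beside the red pointer, 13 to 30 mm below the resting pointer (each side differs). The point lies in line with the pointer point; the band is 14 mm from it towards the stage's -x. Aim: pointer within 5 mm of this height. Scale: 4 by 56 mm, top 104 mm above the table.
- pad_blue (a point): Blue domed pad, 30 mm wide, 10 mm high, fixed on the plate's corner 88 mm from the stage's centre towards -y. This point is the middle of the dome's top, 80 mm above the table with the plate level; z is the plate's normal. Press it straight down; it sinks about 7 to 16 mm to reach its mark.
- pointer_blue (a point): Tip region of the black pointer (8 mm wide, 4 mm thick bar) that sticks out of the plate beyond the blue pad: a point on its centre line, 5 mm short of its end, 165 mm from the stage's centre (-y), 66 mm above the table when level. It drops 1.87 times as far as the pad.
- mark_blue (a point): Middle height of the yellow band (10 mm high, 60 mm wide) on the upright white scale beside the blue pointer, 13 to 30 mm below the resting pointer (each side differs). The point lies in line with the pointer point; the band is 14 mm from it towards the stage's -x. Aim: pointer within 5 mm of this height. Scale: 4 by 56 mm, top 104 mm above the table.
- vial: Bystander, loose: the amber vial, 28 mm wide, 45 mm high, white cap; origin at the centre of its underside. Leave alone.
- tape_measure: Bystander, loose: the tape measure, black and yellow, 50 by 32 by 46 mm; origin at the centre of its underside. Leave alone.
- weight: Bystander, loose: the brass weight, 28 mm wide, 40 mm high; origin at the centre of its underside. Leave alone.
- beaker: Bystander, loose: the beaker, clear plastic, 84 mm wide, 100 mm high; origin at the centre of its underside. Leave alone.
- tape_dispenser: Bystander, loose: the tape dispenser, red with a yellow roll, 130 by 55 by 94 mm; origin at the centre of its underside. Leave alone.
- wash_bottle: Bystander, loose: the wash bottle, white with a blue cap, 60 mm wide, 140 mm high; origin at the centre of its underside. Leave alone.

How it is judged:
By the outcome, as a careful person would: the job done as asked, in the order asked, and still so for the second after the job is handed in, with the robot touching nothing.
It also fails if it takes over 51 s, if anything falls off the work surface, if the arm or the gripper's body presses on something with over 40 N, if the wrist force passes 120 N, or if a joint passes its speed limit or range.

## Robot

A 6-joint arm with a two-finger parallel gripper is mounted at the origin on the work surface. World frame = base frame: x ahead of the robot, y to its left, z up, the work surface at z = 0. Lengths are in mm, angles in rad, forces in N, time in s.
With the tool pointing down it reaches from about 275 to 1000 mm from the base axis. Payload 8.4 kg.
Tool frame: the origin (TCP) lies midway between the tips of the shut fingers; the grasp point (between the pads) lies 19 mm behind it; z points along the fingers, y is the line along which they close (so a half turn about z gives the same grasp; the last joint's range is limited). The gripper opens to 85 mm and grips with 20 to 120 N. Pads are 22 mm wide; open, the fingers measure 114 mm over their backs; the gripper's body (76 mm by 85 mm) begins 54 mm behind the grasp point. The pads swing forward as they close: fully open they stand 13 mm farther back than shut.
Start: joints at [-1.118, 0.353, 1.633, -0, 1.155, -0.002], TCP at [274.55, -561.471, 197.081] pointing down, gripper open.
Joint ranges: [-2.63, 2.63], [-0.92, 2.1], [0.06, 2.66], [-1.3, 4.44], [0, 2.69], [-3.02, 3.02]. Speed limits (rad/s): [2.22, 2.22, 2.79, 3.14, 3.14, 3.14].

## Interface

Orientations are given as [roll, pitch, yaw] about the fixed x, y, z axes, in that order (R = Rz(yaw) Ry(pitch) Rx(roll)).
In Python, from rig import monitor, imaging, r gives the robot as it stands.
- The arm moves only by the tool drive_tool, never from a script. Its argument "plan" is a list of rows, each an object of numbers: "x", "y", "z": the shift along the tool's x, y, z in units of 50 mm (1.0 is 50 mm); "ax", "ay", "az": the turn, a rotation vector about the tool's x, y, z in units of 6 degrees (1.0 is 6 degrees); "hand": the finger opening in mm, from 0 to 85.4. In form: [{"x": .., "y": .., "z": .., "ax": .., "ay": .., "az": .., "hand": ..}, ...]. A call has 1 to 8 rows; each row is the pose to reach, as a shift and turn from the pose commanded when the call began, along the tool's axes at that moment; what a row does not reach only later rows make up. A row lasts 1/10 s, in which the tool goes at most 50 mm and 8.59 degrees, less where a joint would pass 70% of its speed; a pose out of reach is approached as far as the arm can. A call with a gripper value outside its range is refused whole. The fingers move at their own pace and stop on an object; "grip_force" is the grip in N (left out, the last holds). Time passes only in rows, so rows that repeat a pose let the fingers close. It gives the time, the measured TCP pose, the force, the opening and the grip force at its end, in the units of the state.
- monitor.sense(): the state, without advancing time (a new reading comes with each control period).
- imaging.grab_frame(name): name is "scene" or "top"; returns the picture (400x640x3 uint8, red, green, blue); there is no depth.
- imaging.camera_info(name): a dict with "mtx" (3x3 intrinsics, pixels), "R" (3x3) and "t" (3): a world point X has camera coordinates R X + t. Camera axes: x right, y down, z forward; pixel columns grow to the right and rows downward; lengths in mm; the calibration is good to about 2 mm. A picture is of the moment at which its call begins. camera_info takes no time and is no camera call.
- r.sign_off(): hands the job in; it is judged then, once.
The state is a dict: "clock": time; "qpos": joint angles; "qvel": joint speeds; "joint_efforts": joint torques, N m; "eef_pos": TCP position; "tcp_rot": TCP orientation; "contact_force": force on the tool from outside, world axes, zero at the start; "wrist_torque": the same for the moment, N m; "opening": opening from 0.0 (shut) to 1.0 (fully open); "grasp_force": force on a finger pad.
Only numpy, scipy, OpenCV 4.12 (cv2) and the standard library are available. Lean on these libraries where they do the work, as an engineer would, in place of code of your own. Each camera call takes 0.05 s, during which the arm holds its last target. There are 200 camera calls.

## Working session

There is one attempt and no reset: what is moved stays moved. The work goes in short steps, Python scripts to look and compute and a tool call to move; the robot and the scene stay as the last step left them, time stands still between calls to the robot, and variables do not carry over. Pictures are saved under pics/ and viewed, at most 10 in all, crops included, and the job is handed in when it is done.

Besides the shell and the picture viewer there is one more tool, called after "Request:" as name(argument=value, ...), one argument or row to a line, values as JSON. drive_tool: Moves the arm, as the interface text tells. Its arguments: {"type":"object","properties":{"plan":{"type":"array","items":{"type":"object","properties":{"x":{"type":"number"},"y":{"type":"number"},"z":{"type":"number"},"ax":{"type":"number"},"ay":{"type":"number"},"az":{"type":"number"},"hand":{"type":"number"}}}},"grip_force":{"type":"number"}},"required":["plan"]}

```bash
mkdir -p pics; python3 - <<'E'
from rig import monitor, imaging, r
import cv2
for n in("scene","top"):
    cv2.imwrite(f"pics/{n}0.png",imaging.grab_frame(n)[:,:,::-1]); c=imaging.camera_info(n); print(n,c["mtx"].tolist(),c["R"].round(4).tolist(),c["t"].round(1).tolist())
s=monitor.sense(); print(s)
E
```

```text
scene [[458.11037453991196, 0.0, 318.25684597053487], [0.0, 458.11037453991196, 194.3980504596031], [0.0, 0.0, 1.0]] [[-0.3995, 0.9167, -0.0014], [0.6438, 0.2795, -0.7123], [-0.6526, -0.2855, -0.7019]] [242.6, -293.2, 1562.3]
top [[403.5211981231665, 0.0, 322.95474020156456], [0.0, 403.5211981231665, 205.75878822833653], [0.0, 0.0, 1.0]] [[0.0132, -0.9998, -0.0163], [-0.9974, -0.012, -0.0711], [0.0709, 0.0172, -0.9973]] [-12.8, 582.0, 1234.7]
{'clock': 0.1, 'qpos': array([-1.11839637e+00,  3.53575827e-01,  1.63406144e+00,  5.96164740e-06,
        1.15518767e+00, -2.38646093e-03]), 'qvel': array([ 0.00191489, -0.00110222, -0.00018848,  0.00063622,  0.00060952,
       -0.00146179]), 'joint_efforts': array([-8.95110315e-04, -6.06359768e+01, -3.42820680e+01,  7.07282493e-05,
        4.02848455e-03,  1.69196369e-05]), 'eef_pos': array([ 274.34970768, -561.04789966,  196.43797033]), 'tcp_rot': array([-3.14036038e+00, -8.39195601e-06,  4.54784003e-01]), 'contact_force': array([-0.14116795,  0.47591854, -0.46056963]), 'wrist_torque': array([0.05375385, 0.02106843, 0.03978761]), 'grasp_force': 0.0, 'opening': 1.0001634671658362}
```

View pics/scene0.png

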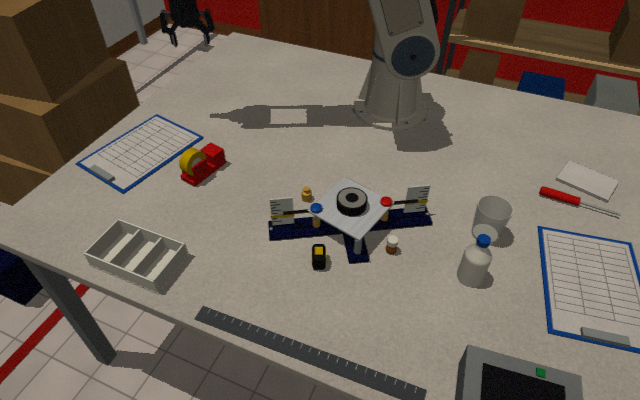

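View pics/top0.png

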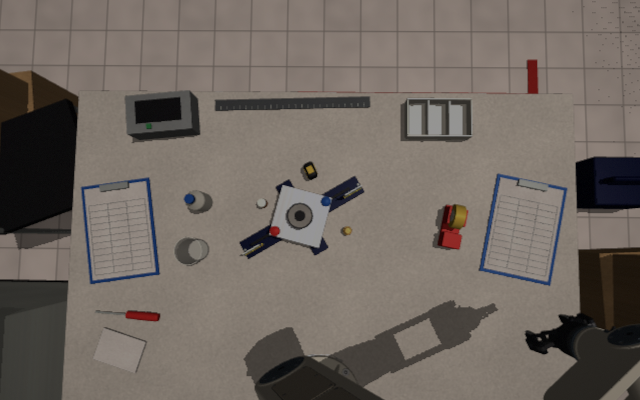

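The scene view shows the stage near (350,210): red pad at (386,202), blue at (316,208), and the scales on the far side of the pointers. In the top view red is at (275,231) and blue at (326,201). I'll enlarge both.

```bash
python3 - <<'E'
import cv2
a=cv2.imread("pics/scene0.png"); b=cv2.imread("pics/top0.png")
f=lambda im,x,y,w,h,k:cv2.resize(im[y:y+h,x:x+w],None,fx=k,fy=k,interpolation=cv2.INTER_CUBIC)
l=f(a,262,185,50,60,8); rr=f(a,390,178,50,60,8)
cv2.imwrite("pics/c1.png",cv2.hconcat([l,rr]))
cv2.imwrite("pics/c2.png",f(b,235,170,135,95,5.5))
E
```

```text
(no output)
```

View pics/c1.png

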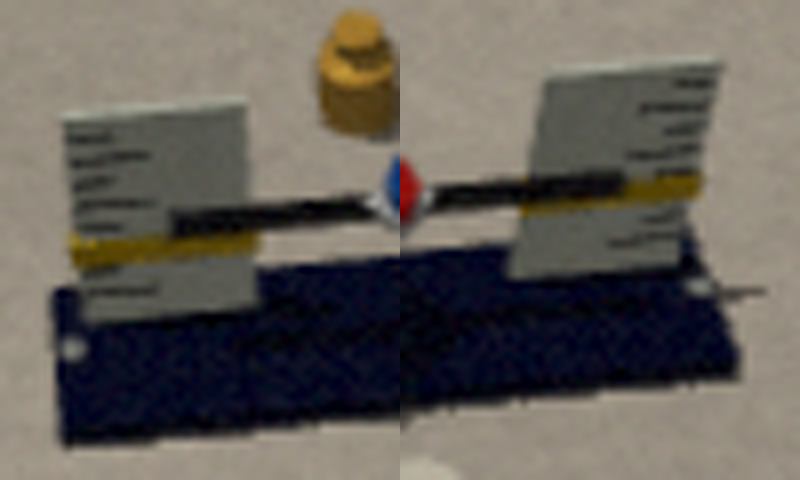

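View pics/c2.png

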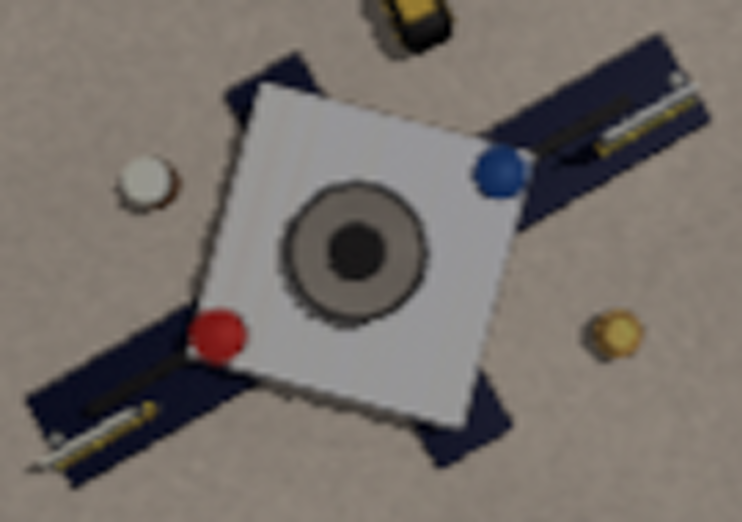

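```bash
cat > h.py <<'E'
import numpy as np
from rig import imaging
C={n:imaging.camera_info(n) for n in("scene","top")}
def ray(n,u,v):
    c=C[n];R=np.array(c["R"]);return -R.T@c["t"],R.T@np.linalg.solve(c["mtx"],[u,v,1])
def atz(n,u,v,z):
    o,d=ray(n,u,v);return o+d*(z-o[2])/d[2]
def proj(n,X):
    c=C[n];p=np.array(c["mtx"])@(np.array(c["R"])@X+c["t"]);return p[:2]/p[2]
def onplane(n,u,v,p,nr):
    o,d=ray(n,u,v);return o+d*((p-o)@nr)/(d@nr)
E
python3 - <<'E'
from h import *
np.set_printoptions(precision=1,suppress=True)
t=lambda x,y:(235+x/5.5,170+y/5.5)
rt=atz("top",*t(217,335),79);bt=atz("top",*t(500,172),79)
rs=atz("scene",386,202,79);bs=atz("scene",316,208,79)
cup=atz("top",*t(355,252),98)
print(rt,bt,rs,bs,cup)
for R,B in((rt,bt),(rs,bs)):
    c=(R+B)/2; y=(R-B)[:2];print(c,np.linalg.norm(y),np.degrees(np.arctan2(y[1],y[0])))
y=(rt-bt);y[2]=0;y/=np.linalg.norm(y);x=np.array([y[1],-y[0],0]);c=(rt+bt)/2;c[2]=0
L=lambda a,b:(262+a/8,185+b/8); Rr=lambda a,b:(390+(a-400)/8,178+b/8)
def st(p):return np.array([(p-c)@x,(p-c)@y,p[2]])
for nm,p in dict(Btop1=L(64,120),Btop2=L(246,102),BbandLt=L(75,236),BbandLb=L(77,264),BbandRt=L(256,233),BbandRb=L(258,252),Bbot=L(262,302),Btip=L(172,224)).items():
    print(nm,st(onplane("scene",*p,c-(0 if nm=='Btip' else 13)*x,x)))
for nm,p in dict(Rtop1=Rr(546,75),Rtop2=Rr(720,65),RbandRt=Rr(702,175),RbandRb=Rr(700,198),RbandLb=Rr(523,214),Rbot=Rr(512,278),Rtip=Rr(622,184)).items():
    print(nm,st(onplane("scene",*p,c-(0 if nm=='Rtip' else 13)*x,x)))
E
```

```text
[501.7 136.   79. ] [591.4 -15.1  79. ] [510.8 140.9  79. ] [598.5  -9.6  79. ] [546.4  61.   98. ]
[546.5  60.4  79. ] 175.75777809618785 120.7118771711425
[554.7  65.6  79. ] 174.27947034431816 120.23752632355853
Btop1 [ -13.  -196.4   98.8]
Btop2 [ -13.  -141.    99.5]
BbandLt [ -13.  -196.8   47.2]
BbandLb [ -13.  -197.2   34.3]
BbandRt [ -13.  -140.3   40.9]
BbandRb [ -13.  -140.    32.1]
Bbot [ -13.  -139.6    8.3]
Btip [   0.  -166.5   62.4]
Rtop1 [-13.  147.4  99.7]
Rtop2 [-13.  203.6  97.2]
RbandRt [-13.  206.2  48. ]
RbandRb [-13.  207.4  37.2]
RbandLb [-13.  148.4  37.4]
Rbot [-13.  148.8   7.1]
Rtip [  0.  173.9  61.1]
```

```bash
python3 - <<'E'
import cv2
from h import *
im=cv2.imread("pics/scene0.png").astype(int)
np.set_printoptions(precision=2,suppress=True)
# yellow: (r-b) profile per column, background ~ low
for nm,x0,x1,y0,y1 in(("B",271,295,198,222),("R",405,428,184,212)):
    d=im[y0:y1,x0:x1,2]-im[y0:y1,x0:x1,0]
    w=np.clip(d-15,0,None).astype(float)
    print(nm);
    for j in range(0,x1-x0):
        s=w[:,j].sum(); print(x0+j,s, (w[:,j]@np.arange(y0,y1))/max(s,1), end=" | ")
    print()
# stage model projected (centre,yaw from top) top edge & bands, for offset checking
c=np.array([546.5,60.4,0]);a=np.radians(120.7);y=np.array([np.cos(a),np.sin(a),0]);x=np.array([y[1],-y[0],0])
P=lambda X:proj("scene",c+X[0]*x+X[1]*y+np.array([0,0,X[2]]))
for s in(1,-1):
    for q in((0,170*s,68),(0,88*s,79),(-12,137*s,104),(-12,193*s,104),(-12,137*s,12),(-12,193*s,12),(-12,165*s,45),(-12,165*s,40)):print(q,P(q))
E
```

```text
B
271 307.0 215.52117263843647 | 272 198.0 216.1060606060606 | 273 243.0 215.80658436213992 | 274 196.0 215.8826530612245 | 275 213.0 215.7793427230047 | 276 202.0 215.78217821782178 | 277 203.0 215.85714285714286 | 278 196.0 215.6887755102041 | 279 221.0 215.7556561085973 | 280 200.0 215.475 | 281 198.0 215.56060606060606 | 282 168.0 215.5297619047619 | 283 132.0 215.67424242424244 | 284 127.0 215.59055118110237 | 285 146.0 215.44520547945206 | 286 137.0 215.27007299270073 | 287 126.0 215.23809523809524 | 288 128.0 215.2578125 | 289 147.0 215.16326530612244 | 290 149.0 215.19463087248323 | 291 134.0 215.02238805970148 | 292 151.0 214.9205298013245 | 293 173.0 211.05780346820808 | 294 186.0 209.18817204301075 | 
R
405 244.0 196.7172131147541 | 406 141.0 195.03546099290782 | 407 101.0 197.12871287128712 | 408 73.0 199.4931506849315 | 409 71.0 198.73239436619718 | 410 79.0 198.79746835443038 | 411 67.0 198.7462686567164 | 412 66.0 198.77272727272728 | 413 73.0 199.58904109589042 | 414 58.0 197.89655172413794 | 415 63.0 198.3015873015873 | 416 90.0 200.4777777777778 | 417 75.0 199.90666666666667 | 418 158.0 200.32911392405063 | 419 191.0 200.5235602094241 | 420 183.0 200.53005464480876 | 421 185.0 200.61081081081082 | 422 198.0 200.32828282828282 | 423 197.0 200.3502538071066 | 424 192.0 200.24479166666666 | 425 187.0 200.3850267379679 | 426 207.0 200.45893719806764 | 427 170.0 201.01764705882354 | 
(0, 170, 68) [416.64 199.2 ]
(0, 88, 79) [385.25 199.03]
(-12, 137, 104) [404.52 186.75]
(-12, 193, 104) [426.46 184.79]
(-12, 137, 12) [399.93 212.17]
(-12, 193, 12) [420.71 210.21]
(-12, 165, 45) [412.13 202.39]
(-12, 165, 40) [411.86 203.75]
(0, -170, 68) [281.97 211.55]
(0, -88, 79) [315.07 205.42]
(-12, -137, 104) [294.37 196.56]
(-12, -193, 104) [271.27 198.62]
(-12, -137, 12) [295.73 221.96]
(-12, -193, 12) [273.91 224.01]
(-12, -165, 45) [284.15 214.2 ]
(-12, -165, 40) [284.26 215.55]
```

Estimates: red band at z≈51 (pointer drop ≈14.5 mm, pad ≈7.8 mm). Blue band at z≈44.5 (drop ≈21.5 mm, pad ≈11.5 mm). The pads are at about (503,137) and (593,-14). Next I move above the red pad with the fingers shut.

Request:
drive_tool(
  plan=[
    {"x": 10.26,"y": -10.52,"hand": 0},
    {"x": 10.26,"y": -10.52,"hand": 0},
    {"x": 10.26,"y": -10.52,"hand": 0},
    {"x": 10.26,"y": -10.52,"hand": 0},
    {"x": 10.26,"y": -10.52,"hand": 0},
    {"x": 10.26,"y": -10.52,"hand": 0},
    {"x": 10.26,"y": -10.52,"hand": 0},
    {"x": 10.26,"y": -10.52,"hand": 0},
  ],
  grip_force=20,
)

```text
invalid input
```

Request:
drive_tool(
  plan=[
    {"x": 0.7,"y": -0.7,"z": 0,"ax": 0,"ay": 0,"az": 0,"hand": 0},
    {"x": 1.4,"y": -1.4,"z": 0,"ax": 0,"ay": 0,"az": 0,"hand": 0},
    {"x": 2.1,"y": -2.1,"z": 0,"ax": 0,"ay": 0,"az": 0,"hand": 0},
    {"x": 2.8,"y": -2.8,"z": 0,"ax": 0,"ay": 0,"az": 0,"hand": 0},
    {"x": 3.5,"y": -3.5,"z": 0,"ax": 0,"ay": 0,"az": 0,"hand": 0},
    {"x": 4.2,"y": -4.2,"z": 0,"ax": 0,"ay": 0,"az": 0,"hand": 0},
    {"x": 4.9,"y": -5.0,"z": 0,"ax": 0,"ay": 0,"az": 0,"hand": 0},
    {"x": 5.6,"y": -5.7,"z": 0,"ax": 0,"ay": 0,"az": 0,"hand": 0},
  ],
  grip_force=20,
)

```text
clock: 0.9
eef_pos: [399.8, -183.0, 197.0]
tcp_rot: [-3.141, 0.0, 0.454]
contact_force: [2.0, 0.2, 0.1]
opening: -0.0
grasp_force: 0.0
```

Request:
drive_tool(
  plan=[
    {"x": 0.66,"y": -0.69,"z": 0,"ax": 0,"ay": 0,"az": 0,"hand": 0},
    {"x": 1.32,"y": -1.38,"z": 0,"ax": 0,"ay": 0,"az": 0,"hand": 0},
    {"x": 2.0,"y": -2.08,"z": 0,"ax": 0,"ay": 0,"az": 0,"hand": 0},
    {"x": 2.66,"y": -2.77,"z": 0,"ax": 0,"ay": 0,"az": 0,"hand": 0},
    {"x": 3.32,"y": -3.46,"z": 0,"ax": 0,"ay": 0,"az": 0,"hand": 0},
    {"x": 4.0,"y": -4.15,"z": 0,"ax": 0,"ay": 0,"az": 0,"hand": 0},
    {"x": 4.65,"y": -4.84,"z": 0,"ax": 0,"ay": 0,"az": 0,"hand": 0},
    {"x": 4.65,"y": -4.84,"z": 0.5,"ax": 0,"ay": 0,"az": 0,"hand": 0},
  ],
)

```text
clock: 1.7
eef_pos: [506.4, 140.1, 174.3]
tcp_rot: [3.142, -0.007, 0.459]
contact_force: [0.6, 0.3, 0.1]
opening: 0.002
grasp_force: 0.0
```

Request:
drive_tool(
  plan=[
    {"x": 0,"y": 0,"z": 0.6,"ax": 0,"ay": 0,"az": 0,"hand": 0},
    {"x": 0,"y": 0,"z": 1.2,"ax": 0,"ay": 0,"az": 0,"hand": 0},
    {"x": 0,"y": 0,"z": 1.5,"ax": 0,"ay": 0,"az": 0,"hand": 0},
    {"x": 0,"y": 0,"z": 1.5,"ax": 0,"ay": 0,"az": 0,"hand": 0},
    {"x": 0,"y": 0,"z": 1.5,"ax": 0,"ay": 0,"az": 0,"hand": 0},
  ],
)

```text
clock: 2.2
eef_pos: [502.6, 134.6, 97.2]
tcp_rot: [-3.141, 0.001, 0.455]
contact_force: [0.8, 0.5, 0.8]
opening: -0.002
grasp_force: 0.0
```

```bash
python3 - <<'E'
from rig import monitor, imaging
import cv2
s=monitor.sense();print(s["eef_pos"],s["contact_force"])
a=imaging.grab_frame("scene")[:,:,::-1];b=imaging.grab_frame("top")[:,:,::-1]
f=lambda im,x,y,w,h,k:cv2.resize(im[y:y+h,x:x+w],None,fx=k,fy=k,interpolation=cv2.INTER_CUBIC)
cv2.imwrite("pics/c3.png",cv2.vconcat([f(a,300,160,150,70,5),f(b,230,190,150,50,5)]))
E
```

```text
[502.59128944 134.58891981  97.222975  ] [0.78105533 0.54529283 0.76219063]
```

View pics/c3.png

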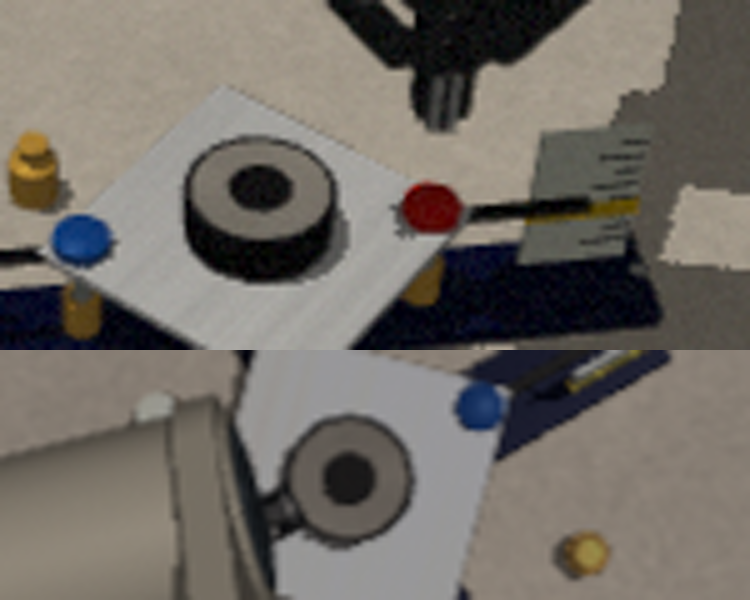

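The fingertips are at about (388,185.5), above the red dome, which is centred at about (385.7,201). The pointer and scale stay visible.

```bash
python3 - <<'E'
from h import *
T=np.array([502.6,134.6,97.2])
print(proj("scene",T),proj("scene",T-[0,0,17]), proj("scene",T+[10,0,-17]),proj("scene",T+[0,10,-17]))
E
```

```text
[385.29677425 193.91603677] [384.6043277  198.78895282] [383.37102977 201.41739793] [388.46549076 199.92650674]
```

```bash
python3 - <<'E'
from h import *
import cv2
from rig import imaging,monitor
T=np.array([274.35,-561.05,196.4]);y=np.array([.439,-.898,0])
for k in(-50,0,50):print(k,proj("scene",T+k*y+[0,0,13]),proj("top",T+k*y+[0,0,13]))
T=np.array([502.6,134.6,97.2])
for z in(0,20,30,73):print(z,proj("scene",T+[0,0,z]),proj("top",T+[0,0,z]))
a=cv2.imread("pics/scene0.png");b=cv2.imread("pics/top0.png")
n=imaging.grab_frame("scene")[:,:,::-1]
f=lambda im,x,y,w,h,k:cv2.resize(im[y:y+h,x:x+w],None,fx=k,fy=k,interpolation=cv2.INTER_CUBIC)
cv2.imwrite("pics/c4.png",cv2.vconcat([cv2.hconcat([f(a,140,0,100,60,4),f(b,510,300,100,60,4)]),f(n,340,140,100,40,8)]))
E
```

```text
-50 [209.54683363  55.42021747] [519.12242752 331.13649907]
0 [193.04935833  55.78917612] [536.57625395 322.72097379]
50 [176.51626404  56.15893137] [554.00363033 314.31820165]
0 [385.29677425 193.91603677] [274.08592952 230.53575254]
20 [386.13041551 188.04949891] [273.12891144 230.46690375]
30 [386.55516774 185.0604133 ] [272.63790699 230.43158043]
73 [388.44472436 171.76314029] [270.42539822 230.27241045]
```

View pics/c4.png

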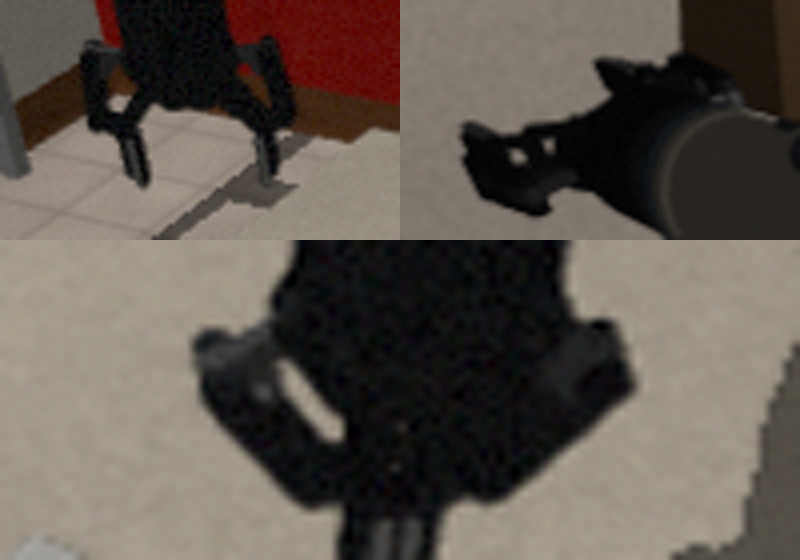

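The visible fingertips sit about 28 mm higher than the reported TCP projects to, both in the start pictures and here. I'll descend in small steps and find the contact by force and picture.

Request:
drive_tool(
  plan=[
    {"x": 0,"y": 0,"z": 0.1,"ax": 0,"ay": 0,"az": 0,"hand": 0},
    {"x": 0,"y": 0,"z": 0.2,"ax": 0,"ay": 0,"az": 0,"hand": 0},
    {"x": 0,"y": 0,"z": 0.3,"ax": 0,"ay": 0,"az": 0,"hand": 0},
    {"x": 0,"y": 0,"z": 0.3,"ax": 0,"ay": 0,"az": 0,"hand": 0},
    {"x": 0,"y": 0,"z": 0.3,"ax": 0,"ay": 0,"az": 0,"hand": 0},
  ],
)

```text
clock: 2.85
eef_pos: [502.4, 134.5, 81.8]
tcp_rot: [-3.141, 0.001, 0.455]
contact_force: [-0.8, -0.4, 0.7]
opening: -0.001
grasp_force: 0.0
```

Request:
drive_tool(
  plan=[
    {"x": 0,"y": 0,"z": 0.08,"ax": 0,"ay": 0,"az": 0,"hand": 0},
    {"x": 0,"y": 0,"z": 0.08,"ax": 0,"ay": 0,"az": 0,"hand": 0},
    {"x": 0,"y": 0,"z": 0.08,"ax": 0,"ay": 0,"az": 0,"hand": 0},
  ],
)

```text
clock: 3.15
eef_pos: [502.5, 134.6, 78.0]
tcp_rot: [-3.142, 0.0, 0.455]
contact_force: [0.4, -0.5, -0.2]
opening: -0.003
grasp_force: 0.0
```

```bash
python3 - <<'E'
from rig import monitor, imaging
import cv2
s=monitor.sense();print(s["eef_pos"],s["contact_force"])
a=imaging.grab_frame("scene")[:,:,::-1];cv2.imwrite("pics/s5.png",a)
cv2.imwrite("pics/c5.png",cv2.resize(a[160:230,360:440],None,fx=8,fy=8,interpolation=cv2.INTER_CUBIC))
E
```

```text
[502.54113513 134.56253035  77.99944073] [ 0.41594475 -0.47533474 -0.24489059]
```

View pics/c5.png

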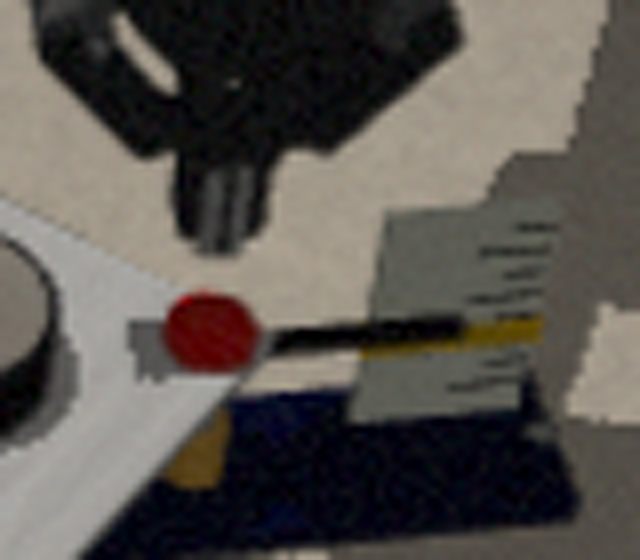

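The tip is now at (387,191), still above the dome (centre (386,201)), and there is no force. I'll keep going down.

Request:
drive_tool(
  plan=[
    {"x": 0,"y": 0,"z": 0.08,"ax": 0,"ay": 0,"az": 0,"hand": 0},
    {"x": 0,"y": 0,"z": 0.16,"ax": 0,"ay": 0,"az": 0,"hand": 0},
    {"x": 0,"y": 0,"z": 0.24,"ax": 0,"ay": 0,"az": 0,"hand": 0},
    {"x": 0,"y": 0,"z": 0.24,"ax": 0,"ay": 0,"az": 0,"hand": 0},
    {"x": 0,"y": 0,"z": 0.24,"ax": 0,"ay": 0,"az": 0,"hand": 0},
  ],
)

```text
clock: 3.7
eef_pos: [502.5, 134.5, 65.9]
tcp_rot: [-3.141, 0.0, 0.455]
contact_force: [0.1, -0.6, -0.2]
opening: -0.002
grasp_force: 0.0
```

```bash
python3 - <<'E'
from rig import monitor, imaging
import cv2
s=monitor.sense();print(s["eef_pos"],s["contact_force"])
a=imaging.grab_frame("scene")[:,:,::-1];cv2.imwrite("pics/s6.png",a)
cv2.imwrite("pics/c6.png",cv2.resize(a[170:220,370:430],None,fx=8,fy=8,interpolation=cv2.INTER_CUBIC))
E
```

```text
[502.45880179 134.54596774  65.87918621] [ 0.07263567 -0.59177701 -0.18676926]
```

View pics/c6.png

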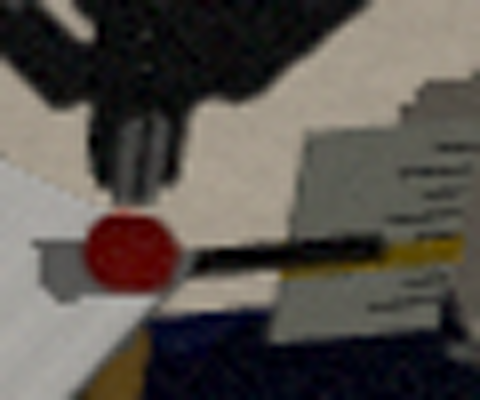

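Request:
drive_tool(
  plan=[
    {"x": 0,"y": 0,"z": 0.08,"ax": 0,"ay": 0,"az": 0,"hand": 0},
    {"x": 0,"y": 0,"z": 0.14,"ax": 0,"ay": 0,"az": 0,"hand": 0},
    {"x": 0,"y": 0,"z": 0.14,"ax": 0,"ay": 0,"az": 0,"hand": 0},
    {"x": 0,"y": 0,"z": 0.14,"ax": 0,"ay": 0,"az": 0,"hand": 0},
  ],
)

```text
clock: 4.15
eef_pos: [502.5, 134.6, 58.9]
tcp_rot: [-3.142, 0.0, 0.455]
contact_force: [-0.5, 0.3, 0.0]
opening: -0.001
grasp_force: 0.0
```

```bash
python3 - <<'E'
from rig import monitor, imaging
import cv2
s=monitor.sense();print(s["eef_pos"],s["contact_force"])
a=imaging.grab_frame("scene")[:,:,::-1];cv2.imwrite("pics/s7.png",a)
b=cv2.imread("pics/s6.png")
for im in(b,a):
    for row in range(193,203):print(row,[tuple(int(v) for v in im[row,c,::-1]) for c in(384,386,388)])
E
```

```text
[502.52122626 134.56150621  58.94575546] [-0.52894047  0.26469613  0.04838473]
193 [(50, 49, 48), (51, 51, 48), (60, 57, 57)]
194 [(60, 60, 57), (52, 52, 49), (71, 73, 68)]
195 [(98, 88, 83), (88, 79, 71), (101, 99, 90)]
196 [(150, 108, 95), (151, 113, 102), (154, 143, 131)]
197 [(71, 0, 0), (76, 8, 11), (79, 22, 19)]
198 [(80, 14, 17), (78, 8, 12), (80, 6, 3)]
199 [(83, 7, 0), (84, 14, 9), (79, 0, 0)]
200 [(83, 5, 1), (87, 11, 11), (89, 17, 17)]
201 [(87, 21, 15), (86, 8, 2), (88, 10, 10)]
202 [(88, 10, 5), (91, 16, 5), (87, 4, 0)]
193 [(45, 44, 42), (51, 53, 49), (58, 57, 57)]
194 [(53, 52, 50), (48, 50, 45), (69, 68, 66)]
195 [(57, 57, 56), (50, 47, 48), (69, 69, 66)]
196 [(66, 65, 61), (37, 37, 37), (75, 72, 66)]
197 [(67, 46, 44), (46, 21, 22), (70, 46, 45)]
198 [(79, 12, 4), (71, 0, 0), (81, 12, 14)]
199 [(83, 11, 6), (83, 6, 0), (82, 10, 3)]
200 [(83, 2, 4), (86, 16, 13), (84, 8, 4)]
201 [(86, 10, 5), (89, 19, 12), (86, 5, 10)]
202 [(88, 11, 6), (87, 3, 4), (90, 2, 6)]
```

The tip now occludes the dome, so it is in front and above, and the z offset is confirmed. Contact should come at about reported z≈50. I'll feel for it.

Request:
drive_tool(
  plan=[
    {"x": 0,"y": 0,"z": 0.06,"ax": 0,"ay": 0,"az": 0,"hand": 0},
    {"x": 0,"y": 0,"z": 0.1,"ax": 0,"ay": 0,"az": 0,"hand": 0},
    {"x": 0,"y": 0,"z": 0.1,"ax": 0,"ay": 0,"az": 0,"hand": 0},
  ],
)

```text
clock: 4.5
eef_pos: [502.4, 134.5, 53.8]
tcp_rot: [-3.141, 0.0, 0.455]
contact_force: [0.1, -0.7, 0.2]
opening: -0.0
grasp_force: 0.0
```

Request:
drive_tool(
  plan=[
    {"x": 0,"y": 0,"z": 0.04,"ax": 0,"ay": 0,"az": 0,"hand": 0},
    {"x": 0,"y": 0,"z": 0.04,"ax": 0,"ay": 0,"az": 0,"hand": 0},
    {"x": 0,"y": 0,"z": 0.04,"ax": 0,"ay": 0,"az": 0,"hand": 0},
  ],
)

```text
clock: 4.8
eef_pos: [502.6, 134.6, 52.0]
tcp_rot: [-3.142, 0.0, 0.455]
contact_force: [0.4, 0.8, 0.4]
opening: 0.001
grasp_force: 0.0
```

Request:
drive_tool(
  plan=[
    {"x": 0,"y": 0,"z": 0.04,"ax": 0,"ay": 0,"az": 0,"hand": 0},
    {"x": 0,"y": 0,"z": 0.04,"ax": 0,"ay": 0,"az": 0,"hand": 0},
    {"x": 0,"y": 0,"z": 0.04,"ax": 0,"ay": 0,"az": 0,"hand": 0},
  ],
)

```text
clock: 5.1
eef_pos: [502.6, 134.6, 50.0]
tcp_rot: [-3.142, 0.0, 0.455]
contact_force: [0.7, -0.2, -0.8]
opening: 0.003
grasp_force: 0.0
```

Request:
drive_tool(
  plan=[
    {"x": 0,"y": 0,"z": 0.04,"ax": 0,"ay": 0,"az": 0,"hand": 0},
    {"x": 0,"y": 0,"z": 0.04,"ax": 0,"ay": 0,"az": 0,"hand": 0},
    {"x": 0,"y": 0,"z": 0.04,"ax": 0,"ay": 0,"az": 0,"hand": 0},
  ],
)

```text
clock: 5.4
eef_pos: [502.6, 134.6, 48.0]
tcp_rot: [-3.142, 0.0, 0.455]
contact_force: [-0.6, -1.0, 1.0]
opening: -0.002
grasp_force: 0.0
```

Request:
drive_tool(
  plan=[
    {"x": 0,"y": 0,"z": 0.04,"ax": 0,"ay": 0,"az": 0,"hand": 0},
    {"x": 0,"y": 0,"z": 0.04,"ax": 0,"ay": 0,"az": 0,"hand": 0},
    {"x": 0,"y": 0,"z": 0.04,"ax": 0,"ay": 0,"az": 0,"hand": 0},
  ],
)

```text
clock: 5.7
eef_pos: [502.6, 134.6, 46.0]
tcp_rot: [-3.142, 0.0, 0.455]
contact_force: [-0.3, -0.1, -0.4]
opening: -0.002
grasp_force: 0.0
```

```bash
cat > trk.py <<'E'
# pointer row (dark centroid over bar columns) and band row, scene image
import numpy as np,cv2,sys
from rig import monitor,imaging
def track(im,side):
    c0,c1=(410,416) if side=="R" else (286,293)
    g=im[:,:,1].astype(float);out=[]
    for c in range(c0,c1):
        r0,r1=(192,212) if side=="R" else (203,221)
        col=g[r0:r1,c];w=np.clip(40-col,0,None);out.append((w@np.arange(r0,r1))/max(w.sum(),1))
    return np.median(out)
if __name__=="__main__":
    s=monitor.sense();print(s["clock"],s["eef_pos"],s["contact_force"])
    a=imaging.grab_frame("scene")[:,:,::-1];cv2.imwrite(f"pics/t{s['clock']:.2f}.png",a)
    for f in("pics/scene0.png","pics/s7.png"):print(f,[round(track(cv2.imread(f),k),2) for k in"RB"])
    print([round(track(a,k),2) for k in"RB"])
E
python3 trk.py
```

```text
5.7 [502.55510871 134.58227308  46.01727845] [-0.3153194  -0.10629521 -0.3952192 ]
pics/scene0.png [np.float64(200.92), np.float64(212.22)]
pics/s7.png [np.float64(200.87), np.float64(212.06)]
[np.float64(200.83), np.float64(212.19)]
```

```bash
python3 - <<'E'
import cv2
a=cv2.imread("pics/t5.70.png")
for row in range(190,210):print(row,' '.join("D" if p[2]<75 and p[2]-p[1]<22 else "r" if p[2]>1.6*p[1]+20 else "." for p in a[row,374:402].astype(int)))
E
```

```text
190 . . . . . . . D D D D D D D D D D D D . . . . . . . . .
191 . . . . . . . D D D D D D D D D D D . . . . . . . . . .
192 . . . . . . D D D D D D D D D D D D . . . . . . . . . .
193 . . . . . . D D D D D D D D D D D D . . . . . . . . . .
194 . . . . . . D D D D D D D D D D D D . . . . . . . . . .
195 . . . . . . . D D D D D D D D D D D . . . . . . . . . .
196 . . . . . . . D D D D D D D D D D D . . . . . . . . . .
197 . . . . . . . D D D D D D D D D D . . . . . . . . . . .
198 . . . . . . . D D D D D D D D D D . . . . . . . . . . .
199 . . . . . . . r . D D D D D D r r . . . . . . . . . . .
200 . . . . . . . r r D D D D D D r r r . . . . . . . . . .
201 . . . . . . . r r r . r r r r r r r . . . D D D D D D D
202 . . . . . . . r r r r r r r r r r r . . D D D D D D D D
203 . . . . . . . r r r r r r r r r r r . . D D D D D D D D
204 . . . . . . . . r r r r r r r r r . . D D . . . . . . .
205 . . . . . . . . . r r r r r r r r . . . . . . . . . . .
206 . . . . . . . . . . . . . . . . . . . . . . . . . . . .
207 . . . . . . . . . . . . . . . . . . . . . . . . . . . .
208 . . . . . . . . . . . . . . . . . . . . . . . . . . . .
209 . . . . . . . . . . . . . . . D D . D D D D D D D D D D
```

Request:
drive_tool(
  plan=[
    {"x": 0,"y": 0,"z": 0.04,"ax": 0,"ay": 0,"az": 0,"hand": 0},
    {"x": 0,"y": 0,"z": 0.04,"ax": 0,"ay": 0,"az": 0,"hand": 0},
    {"x": 0,"y": 0,"z": 0.04,"ax": 0,"ay": 0,"az": 0,"hand": 0},
  ],
)

```text
clock: 6.05
eef_pos: [502.7, 134.7, 44.1]
tcp_rot: [-3.142, -0.0, 0.455]
contact_force: [0.3, 0.5, 1.2]
opening: -0.002
grasp_force: 0.6
```

Request:
drive_tool(
  plan=[
    {"x": 0,"y": 0,"z": 0.04,"ax": 0,"ay": 0,"az": 0,"hand": 0},
    {"x": 0,"y": 0,"z": 0.04,"ax": 0,"ay": 0,"az": 0,"hand": 0},
    {"x": 0,"y": 0,"z": 0.04,"ax": 0,"ay": 0,"az": 0,"hand": 0},
  ],
)

```text
clock: 6.35
eef_pos: [502.7, 134.7, 42.1]
tcp_rot: [-3.141, -0.0, 0.455]
contact_force: [-0.2, 1.8, 2.0]
opening: 0.003
grasp_force: 1.4
```

```bash
python3 trk.py
```

```text
6.35 [502.68990259 134.70874273  42.1134192 ] [-0.16089889  1.80386092  1.95181305]
pics/scene0.png [np.float64(200.92), np.float64(212.22)]
pics/s7.png [np.float64(200.87), np.float64(212.06)]
[np.float64(202.66), np.float64(210.34)]
```

Contact began at reported z≈45.3, and the pointer row moved from 200.9 to 202.7. The target row is about 205, allowing for parallax, so about 4.4 mm more press. Then I hold.

Request:
drive_tool(
  plan=[
    {"x": 0,"y": 0,"z": 0.04,"ax": 0,"ay": 0,"az": 0,"hand": 0},
    {"x": 0,"y": 0,"z": 0.07,"ax": 0,"ay": 0,"az": 0,"hand": 0},
    {"x": 0,"y": 0,"z": 0.09,"ax": 0,"ay": 0,"az": 0,"hand": 0},
    {"x": 0,"y": 0,"z": 0.09,"ax": 0,"ay": 0,"az": 0,"hand": 0},
    {"x": 0,"y": 0,"z": 0.09,"ax": 0,"ay": 0,"az": 0,"hand": 0},
  ],
)

```text
clock: 6.9
eef_pos: [502.6, 134.9, 37.7]
tcp_rot: [-3.141, -0.0, 0.455]
contact_force: [-1.9, 3.1, 6.3]
opening: -0.002
grasp_force: 3.0
```

```bash
python3 trk.py; python3 - <<'E'
import cv2,glob
f=sorted(glob.glob("pics/t*.png"))[-1];f=[x for x in glob.glob("pics/t*.png") if x.startswith("pics/t6.8") or x.startswith("pics/t6.9")][0];print(f)
a=cv2.imread(f)
cv2.imwrite("pics/c7.png",cv2.resize(a[178:226,375:437],None,fx=12,fy=12,interpolation=cv2.INTER_CUBIC))
E
```

```text
6.9 [502.628169   134.88264448  37.65029683] [-1.92573728  3.13151101  6.28860835]
pics/scene0.png [np.float64(200.92), np.float64(212.22)]
pics/s7.png [np.float64(200.87), np.float64(212.06)]
[np.float64(204.74), np.float64(207.94)]
pics/t6.90.png
```

View pics/c7.png

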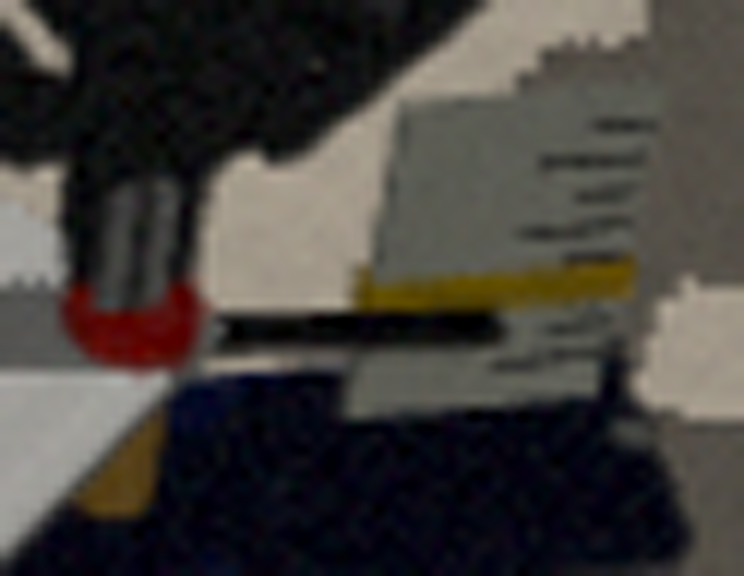

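The band is now fully visible (centre row ≈ 201.2 at the pointer tip) and the pointer centre is at row ≈ 204.9. I compare this with the predicted parallax.

```bash
python3 - <<'E'
from h import *
c=np.array([547,61,0]);a=np.radians(120.6);y=np.array([np.cos(a),np.sin(a),0]);x=np.array([y[1],-y[0],0])
P=lambda X:proj("scene",c+X[0]*x+X[1]*y+np.array([0,0,X[2]]))
for s in(1,-1):
  for z in(51,45):
    for d in(12,14):
        p=P((0,165*s,z));b1=P((-d,140*s,z));b2=P((-d,190*s,z))
        row=np.interp(p[0],*zip(*sorted([tuple(b1),tuple(b2)]))); print(s,z,d,p,row,p[1]-row, 'mm/px',5/(P((0,165*s,z-5))[1]-p[1]))
E
```

```text
1 51 12 [413.94513201 204.35733257] 200.91175961862723 3.4455729548541 mm/px 3.6636542616356835
1 51 14 [413.94513201 204.35733257] 200.3424925323095 4.014840041171823 mm/px 3.6636542616356835
1 45 12 [413.60414538 205.9940597 ] 202.54884706999144 3.4452126285486884 mm/px 3.6901187886153446
1 45 14 [413.60414538 205.9940597 ] 201.97962137673815 4.0144383218019755 mm/px 3.6901187886153446
-1 51 12 [284.48445829 216.1847947 ] 212.65282044772982 3.5319742559023837 mm/px 3.6697054660390647
-1 51 14 [284.48445829 216.1847947 ] 212.06927840118163 4.1155163024505725 mm/px 3.6697054660390647
-1 45 12 [284.61234872 217.81879843] 214.28751211879526 3.531286315968657 mm/px 3.696878629263252
-1 45 14 [284.61234872 217.81879843] 213.70406513946332 4.114733295300596 mm/px 3.696878629263252
```

Request:
drive_tool(
  plan=[
    {"x": 0,"y": 0,"z": 0,"ax": 0,"ay": 0,"az": 0,"hand": 0},
    {"x": 0,"y": 0,"z": 0,"ax": 0,"ay": 0,"az": 0,"hand": 0},
    {"x": 0,"y": 0,"z": 0,"ax": 0,"ay": 0,"az": 0,"hand": 0},
    {"x": 0,"y": 0,"z": 0,"ax": 0,"ay": 0,"az": 0,"hand": 0},
    {"x": 0,"y": 0,"z": 0,"ax": 0,"ay": 0,"az": 0,"hand": 0},
  ],
)

```text
clock: 7.45
eef_pos: [502.6, 134.9, 37.7]
tcp_rot: [-3.141, -0.0, 0.455]
contact_force: [-1.8, 4.2, 6.2]
opening: 0.003
grasp_force: 3.0
```

The parallax matches, so the red pointer is on its band within about 1 mm. I finish the hold and let go gently.

Request:
drive_tool(
  plan=[
    {"x": 0,"y": 0,"z": 0,"ax": 0,"ay": 0,"az": 0,"hand": 0},
    {"x": 0,"y": 0,"z": 0,"ax": 0,"ay": 0,"az": 0,"hand": 0},
    {"x": 0,"y": 0,"z": 0,"ax": 0,"ay": 0,"az": 0,"hand": 0},
    {"x": 0,"y": 0,"z": 0,"ax": 0,"ay": 0,"az": 0,"hand": 0},
    {"x": 0,"y": 0,"z": 0,"ax": 0,"ay": 0,"az": 0,"hand": 0},
    {"x": 0,"y": 0,"z": 0,"ax": 0,"ay": 0,"az": 0,"hand": 0},
    {"x": 0,"y": 0,"z": 0,"ax": 0,"ay": 0,"az": 0,"hand": 0},
    {"x": 0,"y": 0,"z": 0,"ax": 0,"ay": 0,"az": 0,"hand": 0},
  ],
)

```text
clock: 8.25
eef_pos: [502.6, 134.9, 37.7]
tcp_rot: [-3.141, -0.0, 0.455]
contact_force: [-1.5, 3.9, 5.3]
opening: -0.004
grasp_force: 3.0
```

Request:
drive_tool(
  plan=[
    {"x": 0,"y": 0,"z": -0.03,"ax": 0,"ay": 0,"az": 0,"hand": 0},
    {"x": 0,"y": 0,"z": -0.06,"ax": 0,"ay": 0,"az": 0,"hand": 0},
    {"x": 0,"y": 0,"z": -0.09,"ax": 0,"ay": 0,"az": 0,"hand": 0},
    {"x": 0,"y": 0,"z": -0.13,"ax": 0,"ay": 0,"az": 0,"hand": 0},
    {"x": 0,"y": 0,"z": -0.17,"ax": 0,"ay": 0,"az": 0,"hand": 0},
    {"x": 0,"y": 0,"z": -0.3,"ax": 0,"ay": 0,"az": 0,"hand": 0},
    {"x": 0,"y": 0,"z": -0.8,"ax": 0,"ay": 0,"az": 0,"hand": 0},
    {"x": 0,"y": 0,"z": -1.3,"ax": 0,"ay": 0,"az": 0,"hand": 0},
  ],
)

```text
clock: 9.05
eef_pos: [501.8, 134.2, 103.0]
tcp_rot: [-3.141, 0.002, 0.455]
contact_force: [0.0, 1.0, 0.1]
opening: -0.001
grasp_force: 0.0
```

```bash
python3 trk.py
```

```text
9.05 [501.79308565 134.22116105 102.95618021] [0.03229492 1.00065555 0.14624903]
pics/scene0.png [np.float64(200.92), np.float64(212.22)]
pics/s7.png [np.float64(200.87), np.float64(212.06)]
[np.float64(200.82), np.float64(212.12)]
```

The plate is back level. Moving over to the blue pad.

Request:
drive_tool(
  plan=[
    {"x": 0.06,"y": 0.75,"z": 0,"ax": 0,"ay": 0,"az": 0,"hand": 0},
    {"x": 0.12,"y": 1.5,"z": 0,"ax": 0,"ay": 0,"az": 0,"hand": 0},
    {"x": 0.18,"y": 2.25,"z": 0,"ax": 0,"ay": 0,"az": 0,"hand": 0},
    {"x": 0.24,"y": 3.0,"z": 0,"ax": 0,"ay": 0,"az": 0,"hand": 0},
    {"x": 0.28,"y": 3.51,"z": 0,"ax": 0,"ay": 0,"az": 0,"hand": 0},
    {"x": 0.28,"y": 3.51,"z": 0,"ax": 0,"ay": 0,"az": 0,"hand": 0},
    {"x": 0.28,"y": 3.51,"z": 0.4,"ax": 0,"ay": 0,"az": 0,"hand": 0},
    {"x": 0.28,"y": 3.51,"z": 0.7,"ax": 0,"ay": 0,"az": 0,"hand": 0},
  ],
)

```text
clock: 9.9
eef_pos: [591.7, -16.7, 67.0]
tcp_rot: [-3.141, 0.0, 0.455]
contact_force: [-0.7, 1.0, 0.2]
opening: -0.003
grasp_force: 0.0
```

Request:
drive_tool(
  plan=[
    {"x": 0,"y": 0,"z": 0.14,"ax": 0,"ay": 0,"az": 0,"hand": 0},
    {"x": 0,"y": 0,"z": 0.28,"ax": 0,"ay": 0,"az": 0,"hand": 0},
    {"x": 0,"y": 0,"z": 0.28,"ax": 0,"ay": 0,"az": 0,"hand": 0},
    {"x": 0,"y": 0,"z": 0.28,"ax": 0,"ay": 0,"az": 0,"hand": 0},
  ],
)

```text
clock: 10.3
eef_pos: [592.5, -16.7, 53.8]
tcp_rot: [3.141, -0.0, 0.455]
contact_force: [-0.4, -0.4, 0.2]
opening: 0.001
grasp_force: 0.0
```

```bash
python3 trk.py; python3 - <<'E'
import cv2,glob,os
f=max(glob.glob("pics/t*.png"),key=os.path.getmtime);print(f);a=cv2.imread(f)
for row in range(190,214):print(row,' '.join("D" if p[2]<75 and p[0]-p[2]<20 else "b" if p[0]>1.5*p[2]+20 else "." for p in a[row,302:332].astype(int)))
E
```

```text
10.3 [592.46282992 -16.70684329  53.81492966] [-0.35099465 -0.40910904  0.17346951]
pics/scene0.png [np.float64(200.92), np.float64(212.22)]
pics/s7.png [np.float64(200.87), np.float64(212.06)]
[np.float64(200.95), np.float64(211.97)]
pics/t10.30.png
190 D D D D D D D D D D D D D D D D D D D D D D D D D D D D . .
191 D D D D D D D D D D D D D D D D D D D D D D D D D D D . . .
192 D D D D D D D D D D D D D D D D D D D D D . D D D D . . . .
193 . D D . . . D D D D D D D D D D D D D . . . . . . . . . . .
194 . . . . . . . D D D D D D D D D D D D . . . . . . . . . . .
195 . . . . . . . D D D D D D D D D D D . . . . . . . . . . . .
196 . . . . . . . D D D D D D D D D D D . . . . . . . . . . . .
197 . . . . . . . D D D D D D D D D D D . . . . . . . . . . . .
198 . . . . . . . D D D D D D D D D D D . . . . . . . . . . . .
199 . . . . . . . D D D D D D D D D D D . . . . . . . . . . . .
200 . . . . . . . D D D D D D D D D D D . . . . . . . . . . . .
201 . . . . . . . D D D D D D D D D D D . . . . . . . . . . . .
202 . . . . . . . . D D D D D D D D D D . . . . . . . . . . . .
203 . . . . . . . . . D D D D D D D . . . . . . . . . . . . . .
204 . . . . . . . . . . D D D D D D b b . D . . . . . . . . . .
205 . . . . . . . . . . . D D . D . b b b . . . . . . . . . . .
206 . . . . . . . . . b b b b b b b b b b b D . . . . . . . . .
207 . . . . . . . . . b b b b b b b b b b b D . . . . . . . . .
208 . . . . . . . . . b b b b b b b b b b b D . . . . . . . . .
209 . . . . . . . . . b b b b b b b b b b b D . . . . . . . . .
210 D D D D D D . . D b b b b b b b b b b . . . . . . . . . . .
211 D D D D D D D D . . b b b b b b b b . D . . . . . . . . . .
212 D D D D D D . . . . . b . b b b b . D . . . . . . . . . . .
213 . . . . . . . . . . . . . . . D . . . . . . . . . . . . . .
```

Tip is ~1.5 px left of the dome centre. I shift 4 mm inward and press in steps.

Request:
drive_tool(
  plan=[
    {"x": 0,"y": -0.08,"z": 0.05,"ax": 0,"ay": 0,"az": 0,"hand": 0},
    {"x": 0,"y": -0.08,"z": 0.1,"ax": 0,"ay": 0,"az": 0,"hand": 0},
    {"x": 0,"y": -0.08,"z": 0.15,"ax": 0,"ay": 0,"az": 0,"hand": 0},
    {"x": 0,"y": -0.08,"z": 0.2,"ax": 0,"ay": 0,"az": 0,"hand": 0},
    {"x": 0,"y": -0.08,"z": 0.24,"ax": 0,"ay": 0,"az": 0,"hand": 0},
    {"x": 0,"y": -0.08,"z": 0.24,"ax": 0,"ay": 0,"az": 0,"hand": 0},
    {"x": 0,"y": -0.08,"z": 0.24,"ax": 0,"ay": 0,"az": 0,"hand": 0},
  ],
)

```text
clock: 11.05
eef_pos: [590.8, -13.5, 41.7]
tcp_rot: [3.141, -0.0, 0.455]
contact_force: [-0.1, -1.6, 3.3]
opening: -0.001
grasp_force: 1.5
```

```bash
python3 trk.py
```

```text
11.05 [590.80590131 -13.52688575  41.74189194] [-0.14053198 -1.64891548  3.28181411]
pics/scene0.png [np.float64(200.92), np.float64(212.22)]
pics/s7.png [np.float64(200.87), np.float64(212.06)]
[np.float64(198.8), np.float64(214.19)]
```

Request:
drive_tool(
  plan=[
    {"x": 0,"y": 0,"z": 0.04,"ax": 0,"ay": 0,"az": 0,"hand": 0},
    {"x": 0,"y": 0,"z": 0.08,"ax": 0,"ay": 0,"az": 0,"hand": 0},
    {"x": 0,"y": 0,"z": 0.12,"ax": 0,"ay": 0,"az": 0,"hand": 0},
    {"x": 0,"y": 0,"z": 0.14,"ax": 0,"ay": 0,"az": 0,"hand": 0},
    {"x": 0,"y": 0,"z": 0.14,"ax": 0,"ay": 0,"az": 0,"hand": 0},
  ],
)

```text
clock: 11.6
eef_pos: [591.1, -13.8, 34.9]
tcp_rot: [3.141, -0.001, 0.455]
contact_force: [0.1, -5.1, 7.5]
opening: -0.001
grasp_force: 3.8
```

```bash
python3 trk.py; python3 - <<'E'
import cv2,glob,os
f=max(glob.glob("pics/t*.png"),key=os.path.getmtime);print(f);a=cv2.imread(f)
cv2.imwrite("pics/c8.png",cv2.resize(a[190:238,266:328],None,fx=12,fy=12,interpolation=cv2.INTER_CUBIC))
E
```

```text
11.6 [591.0696006  -13.776608    34.93085347] [ 0.13949391 -5.07601241  7.46281868]
pics/scene0.png [np.float64(200.92), np.float64(212.22)]
pics/s7.png [np.float64(200.87), np.float64(212.06)]
[np.float64(195.12), np.float64(217.7)]
pics/t11.60.png
```

View pics/c8.png

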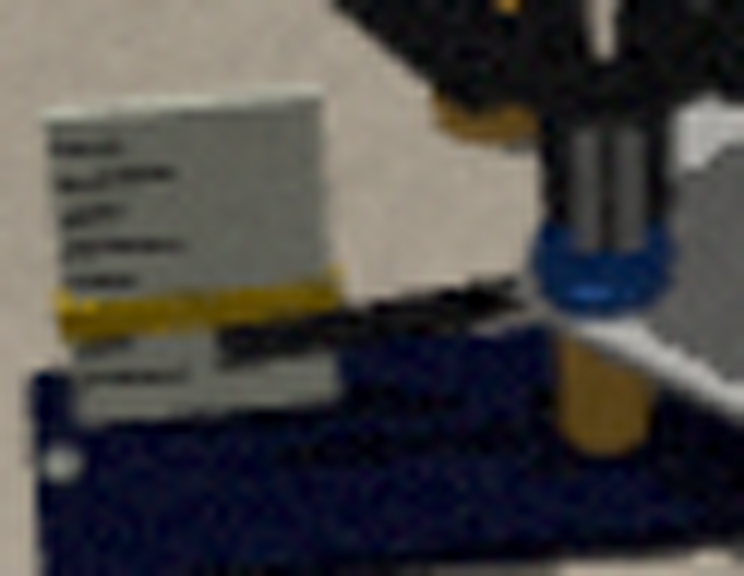

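The blue pointer tip centre is at row ≈ 219.1 and the band at row ≈ 215.4. The 3.7 px gap equals the parallax, so it is on the band. I hold for over a second and release.

Request:
drive_tool(
  plan=[
    {"x": 0,"y": 0,"z": 0,"ax": 0,"ay": 0,"az": 0,"hand": 0},
    {"x": 0,"y": 0,"z": 0,"ax": 0,"ay": 0,"az": 0,"hand": 0},
    {"x": 0,"y": 0,"z": 0,"ax": 0,"ay": 0,"az": 0,"hand": 0},
    {"x": 0,"y": 0,"z": 0,"ax": 0,"ay": 0,"az": 0,"hand": 0},
    {"x": 0,"y": 0,"z": 0,"ax": 0,"ay": 0,"az": 0,"hand": 0},
    {"x": 0,"y": 0,"z": 0,"ax": 0,"ay": 0,"az": 0,"hand": 0},
    {"x": 0,"y": 0,"z": 0,"ax": 0,"ay": 0,"az": 0,"hand": 0},
    {"x": 0,"y": 0,"z": 0,"ax": 0,"ay": 0,"az": 0,"hand": 0},
  ],
)

```text
clock: 12.45
eef_pos: [591.1, -13.8, 35.1]
tcp_rot: [3.141, -0.001, 0.455]
contact_force: [0.3, -3.9, 7.7]
opening: 0.0
grasp_force: 3.8
```

Request:
drive_tool(
  plan=[
    {"x": 0,"y": 0,"z": 0,"ax": 0,"ay": 0,"az": 0,"hand": 0},
    {"x": 0,"y": 0,"z": 0,"ax": 0,"ay": 0,"az": 0,"hand": 0},
    {"x": 0,"y": 0,"z": 0,"ax": 0,"ay": 0,"az": 0,"hand": 0},
    {"x": 0,"y": 0,"z": -0.04,"ax": 0,"ay": 0,"az": 0,"hand": 0},
    {"x": 0,"y": 0,"z": -0.08,"ax": 0,"ay": 0,"az": 0,"hand": 0},
    {"x": 0,"y": 0,"z": -0.12,"ax": 0,"ay": 0,"az": 0,"hand": 0},
    {"x": 0,"y": 0,"z": -0.16,"ax": 0,"ay": 0,"az": 0,"hand": 0},
    {"x": 0,"y": 0,"z": -0.2,"ax": 0,"ay": 0,"az": 0,"hand": 0},
  ],
)

```text
clock: 13.25
eef_pos: [590.2, -13.0, 44.4]
tcp_rot: [-3.141, 0.0, 0.455]
contact_force: [0.3, -1.0, -0.0]
opening: -0.003
grasp_force: 0.2
```

Request:
drive_tool(
  plan=[
    {"x": 0,"y": 0,"z": -0.1,"ax": 0,"ay": 0,"az": 0,"hand": 0},
    {"x": 0,"y": 0,"z": -0.5,"ax": 0,"ay": 0,"az": 0,"hand": 0},
    {"x": 0,"y": 0,"z": -1.2,"ax": 0,"ay": 0,"az": 0,"hand": 0},
    {"x": 0,"y": 0,"z": -1.6,"ax": 0,"ay": 0,"az": 0,"hand": 0},
    {"x": 0,"y": 0,"z": -1.6,"ax": 0,"ay": 0,"az": 0,"hand": 0},
    {"x": 0,"y": 0,"z": -1.6,"ax": 0,"ay": 0,"az": 0,"hand": 0},
  ],
)

```text
clock: 13.85
eef_pos: [590.2, -13.2, 124.5]
tcp_rot: [-3.141, 0.0, 0.455]
contact_force: [-1.3, -0.5, -0.2]
opening: 0.001
grasp_force: 0.0
```

```bash
python3 trk.py
```

```text
13.85 [590.18681139 -13.16476355 124.48403514] [-1.32226638 -0.49280305 -0.17808677]
pics/scene0.png [np.float64(200.92), np.float64(212.22)]
pics/s7.png [np.float64(200.87), np.float64(212.06)]
[np.float64(200.84), np.float64(212.08)]
```

The plate is level again and the arm is clear.

```bash
python3 -c "
from rig import r
print(r.sign_off())"
```

```text
the job is handed in; nothing more can be done
None
```

Handed in: I pressed red, then blue, each to its yellow band (within about 1 mm by the picture), held each for over a second and released; the plate is back level, the arm is clear, and no verdict was shown.

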